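# Hold a moulding offcut under the bench press

## Task

Lay the stepped moulding offcut lengthwise on the plate of the little bench press, under its foot, pushed home against both the end stop and the side fence, and let go of it. Then press the palm knob down 20 mm, until the ring on its stem just reaches the top of the guide and the sprung foot bears on the moulding, and finish while still holding the knob down there. Leave the plain square batten and the other things lying where they are.

Things in the scene. Friction and masses are not known exactly. Their poses are not given: they have to be found in the camera images.
- press: Small grey bench press, fixed. Origin: on the worktop (z = 0) under the plate's centre; x from its open front back to the column, z up. Plate 200 (x) x 120 (y) mm, top at z = 20 mm, on short feet. Column (30 x 50 mm) at x = +82 mm. Head 44 mm wide, from x = -7 mm back to the column, z = 118 to 150 mm; on it a steel guide sleeve, 30 mm wide, top at z = 158 mm. Knob axis at x = +20 mm, y = 0.
- press_stop (a point): Middle of the face of the press's aluminium end stop, at plate level: x = +50, y = 0, z = +20 mm in the press frame, same axes. The stop is 100 mm wide (y) and 22 mm high over the plate.
- press_fence (a point): Front end of the face of the press's aluminium side fence, at plate level: x = -20, y = -20, z = +20 mm in the press frame, same axes. The fence runs 70 mm from here back to the stop, 22 mm high, on the -y side; the +y side and the front of the plate are open.
- press_home (a point): Where the moulding's origin is when it is pushed home: x = -50, y = 0, z = +20 mm in the press frame, same axes. The moulding's length lies along x, either end first; its front end then hangs 50 mm over the plate's front edge.
- knob (a joint): Downward travel of the palm knob in m: 0 at rest (up), 0.030 at the bottom stop; it springs back when let go. The brass ring on its stem reaches the guide's top at 0.020. Return spring 3.8 N plus 0.15 N per mm. The foot meets the moulding at 0.014, which adds 3 N plus 0.5 N per mm beyond: about 13 N in all at 0.020.
- knob_top (a point): Centre of the flat top of the black mushroom-shaped palm knob (48 mm wide, 26 mm high, flat top 32 mm wide) on the press, 220 mm over the worktop at rest, 200 mm when pressed 20 mm.
- foot: Round steel foot (32 mm wide, 14 mm high) under the press head, carried by the knob's stem through a spring. Origin: centre of its underside, 70 mm over the worktop at rest, 14 mm over the top of a moulding lying on the plate.
- moulding: Loose offcut of light wood moulding, 200 (x) x 40 (y) x 36 mm high, about 0.15 kg, two steps along each long edge: 40 mm wide up to 24 mm height, 30 mm up to 30 mm, 22 mm at the top. Origin: centre of its underside; x along its length, z up. Starts left of the press beside the batten; either may be nearer the press.
- batten: Loose plain batten of the same wood, 200 (x) x 40 (y) x 36 mm, square section without steps. Origin: centre of its underside, x along its length. To be left alone.
- wax_tin: Round tin, 77 mm wide, 30 mm high; origin: centre of its underside. On the worktop right of and before the press, where the top is 4 mm higher than on the left (the seam runs under the press). To be left alone.
- tape_measure: Pocket tape measure, 35 x 70 x 60 mm high; origin: centre of its underside. Behind the offcuts. To be left alone.
- pencil_b: Short pencil, 9 x 120 x 8 mm, lying at the right; origin: centre of its underside. To be left alone.

How it is judged:
On the way, in this order (a step that is already met when the one before it is completed fails the run):
1. the moulding lies home on the plate against stop and fence, let go, the knob still up (x of moulding in the frame of press between -0.055 and -0.045 m and y of moulding in the frame of press between -0.005 and 0.005 m and z of moulding in the frame of press between 0.016 and 0.024 m and angle between the x axis of moulding and the x axis of press, either way round below 0.06 rad and angle between moulding's own z axis and vertical below 0.08 rad and contact force between the fingers and moulding below 0.3 N and value of joint knob below 0.003 m), for 0.2 s.
2. the knob is held 20 mm down with the foot on the moulding (x of moulding in the frame of press between -0.055 and -0.045 m and y of moulding in the frame of press between -0.005 and 0.005 m and z of moulding in the frame of press between 0.016 and 0.024 m and angle between the x axis of moulding and the x axis of press, either way round below 0.06 rad and angle between moulding's own z axis and vertical below 0.08 rad and value of joint knob between 0.016 and 0.024 m and contact force between foot and moulding above 2 N), for 0.8 s.
At the end, for the whole second after the job is handed in: Moulding flat on the plate, within 5 mm of home against stop and fence (0.06 rad), not gripped, still; knob held steady at 20 mm travel, within 4 mm; foot presses the moulding with over 2 N; batten, tin, tape measure and pencil not shifted by more than 25 mm (all of step 2 and contact force between the fingers and moulding below 0.3 N and velocity of joint knob between -0.01 and 0.01 m/s and linear speed of moulding below 0.01 m/s); the arm keeps its last pose, push and grip.
It fails at once if the batten is shifted by more than 25 mm (distance of batten from where it was at the start of the episode above 0.025 m).
It fails at once if the wax tin is shifted by more than 25 mm (distance of wax_tin from where it was at the start of the episode above 0.025 m).
It fails at once if the tape measure is shifted by more than 25 mm (distance of tape_measure from where it was at the start of the episode above 0.025 m).
It fails at once if the pencil is shifted by more than 25 mm (distance of pencil_b from where it was at the start of the episode above 0.025 m).
It also fails if it takes over 54 s, if anything falls off the work surface, if the arm or the gripper's body presses on something with over 40 N, if the wrist force passes 120 N, or if a joint passes its speed limit or range.

## Robot

A 6-joint arm with a two-finger parallel gripper is mounted at the origin on a cart in front of the work surface, level with it; the furniture and walls round the work are solid. World frame = base frame: x ahead of the robot, y to its left, z up, the work surface at z = 0. Lengths are in m, angles in rad, forces in N, time in s.
With the tool pointing down it reaches from about 0.35 to 0.775 m from the base axis. Payload 5.5 kg.
Tool frame: the origin (TCP) lies on the centre line of the jaws, within the pads' length; the fingertips stand 11 mm ahead of it and the grasp point (between the pads) lies 8 mm behind it; z points along the fingers, y is the line along which they close (so a half turn about z gives the same grasp; the last joint's range is limited). The gripper opens to 85 mm and grips with 20 to 120 N. Pads are 22 mm wide; open, the fingers measure 114 mm over their backs; the gripper's body (76 mm by 85 mm) begins 54 mm behind the grasp point. The pads swing forward as they close: fully open they stand 13 mm farther back than shut.
Start: joints at [-1.335, 0.313, 0.046, 1.304, 0, 1.431], TCP at [0.211, -0.535, 0.221] pointing down, gripper open.
Joint ranges: [-2.76, 2.76], [-0.86, 1.69], [-1.03, 1.26], [-2.2, 2.34], [-1.47, 1.5], [-3.14, 3.14]. Speed limits (rad/s): [2.57, 2.57, 3.14, 3.14, 3.14, 3.14].

## Interface

Orientations are given as a unit quaternion [w, x, y, z].
In Python, from workcell import get_state, eyes, env gives the robot as it stands.
- The arm moves only by the shell command python3 -m inch 'ROWS' [OPENING] [FORCE]. ROWS is JSON, one flat list of numbers, 4 for each row, row after row: the shift along the tool's x, y, z in cm, then the turn about the tool's z in rad. A call has exactly 5 rows; each row shifts and turns the commanded pose from where the row before left it, along the tool's axes as they then stand; what a row does not reach is not made up. A row lasts 1/12 s, in which the tool goes at most 41.7 mm and 7.16 degrees, less where a joint would pass 70% of its speed; a pose out of reach is approached as far as the arm can. A call is refused whole if a number of a shift passes 4.17 or a number of a turn 0.125, either way. A call with a gripper value outside its range is refused whole. OPENING is the opening, from -1 (shut) to 1 (fully open), set as the call begins (- or left out, the last holds). The fingers move at their own pace and stop on an object; FORCE is the grip in N (left out, the last holds). Time passes only in rows, so rows that do not move let the fingers close, or fill a call up. It gives the time, the measured TCP pose, the force, the opening and the grip force at its end, in the units of the state.
- get_state(): the state, without advancing time (a new reading comes with each control period).
- eyes.read_camera(name): name is "scene" or "top"; returns the picture (420x560x3 uint8, red, green, blue); there is no depth.
- eyes.camera_info(name): a dict with "fovy" (degrees; the focal length in pixels is half the picture's height over the tangent of half this angle, whatever the lens; pixels are square), "cx", "cy" (the principal point, pixels), "D" ([k1, k2, p1, p2, k3] as OpenCV has them; the pictures are not rectified), "xyz" and "orientation" of the camera in the world. Camera axes: x right, y down, z forward; pixel columns grow to the right and rows downward; lengths in m; the calibration is good to about 2 mm. A picture is of the moment at which its call begins. camera_info takes no time and is no camera call.
- env.hand_in(): hands the job in; it is judged then, once.
The state is a dict: "clock": time; "joint_pos": joint angles; "qvel": joint speeds; "tau": joint torques, N m; "tcp_pos": TCP position; "orientation": TCP orientation; "wrist_force": force on the tool from outside, world axes, zero at the start; "ft_torque": the same for the moment, N m; "finger_gap": finger opening in m; "grip_force": force on a finger pad.
Only numpy, scipy, OpenCV 4.12 (cv2) and the standard library are available. Lean on these libraries where they do the work, as an engineer would, in place of code of your own. Each camera call takes 0.05 s, during which the arm holds its last target. There are 200 camera calls.

## Working session

There is one attempt and no reset: what is moved stays moved. The work goes in short steps, Python scripts to look and compute and a shell command to move; the robot and the scene stay as the last step left them, time stands still between calls to the robot, and variables do not carry over. Pictures are saved under pics/ and viewed, at most 10 in all, crops included, and the job is handed in when it is done.

```bash
ls; mkdir -p pics; python3 - <<'E'
from workcell import get_state, eyes, env
import cv2
for n in("scene","top"):
    cv2.imwrite(f"pics/{n}0.png",eyes.read_camera(n)[:,:,::-1]); print(n,eyes.camera_info(n))
print(get_state())
E
```

```text
pics
scene {'fovy': 43.75697672565668, 'cx': 275.32663161246927, 'cy': 207.58388349643636, 'D': array([-0.07711154,  0.        ,  0.        ,  0.        ,  0.        ]), 'xyz': array([ 0.30923298, -1.22008899,  1.29304363]), 'orientation': array([-0.39665773,  0.91429114, -0.07249768,  0.03845058])}
top {'fovy': 54.99615466425873, 'cx': 272.8356432254674, 'cy': 215.72090352960456, 'D': array([-0.01546143,  0.        ,  0.        ,  0.        ,  0.        ]), 'xyz': array([ 0.38871916, -0.03792297,  1.1920303 ]), 'orientation': array([ 0.05897553, -0.70212473,  0.70835686, -0.0421106 ])}
{'clock': 0.1, 'joint_pos': array([-1.33461538e+00,  3.13975991e-01,  4.50810534e-02,  1.30360252e+00,
       -4.14378371e-05,  1.43122664e+00]), 'qvel': array([-0.00055582, -0.00246876,  0.00173308, -0.00154049,  0.00039837,
        0.00086065]), 'tau': array([ 9.60505640e-04, -4.81725562e+01,  2.99244279e+01,  1.27713993e-02,
       -2.65545868e-04, -4.62380427e-06]), 'tcp_pos': array([ 0.21088994, -0.53441387,  0.2205645 ]), 'orientation': array([-8.48574941e-04,  9.82402925e-01,  1.86771972e-01, -6.17659719e-05]), 'wrist_force': array([-0.08016632,  0.45252399, -0.53710603]), 'ft_torque': array([ 0.03567056, -0.02083357,  0.04242215]), 'grip_force': 0.0, 'finger_gap': 0.08538328024601183}
```

View pics/scene0.png

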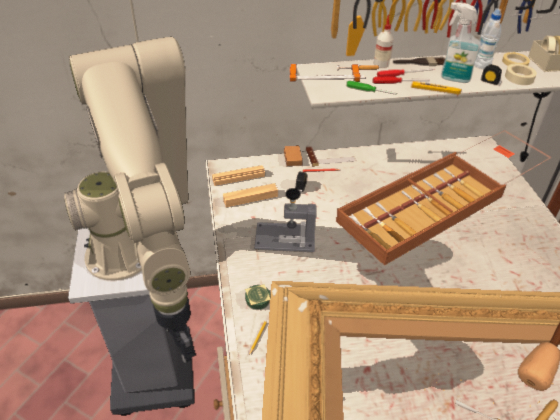

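View pics/top0.png

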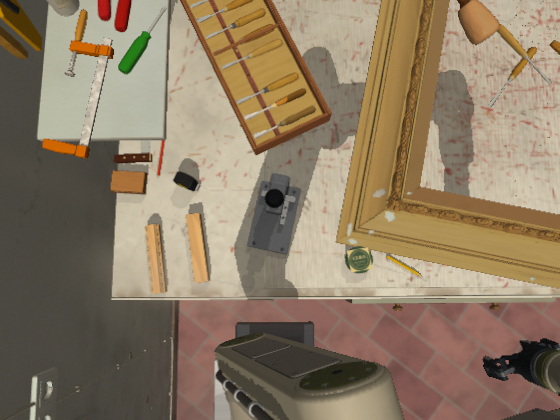

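```bash
python3 - <<'E'
import cv2
a=cv2.imread("pics/top0.png")[165:295,140:300]; cv2.imwrite("pics/c1.png",cv2.resize(a,None,fx=4.6,fy=4.6,interpolation=cv2.INTER_CUBIC))
a=cv2.imread("pics/scene0.png")[140:255,205:335]; cv2.imwrite("pics/c2.png",cv2.resize(a,None,fx=5,fy=5,interpolation=cv2.INTER_CUBIC))
E
```

```text
(no output)
```

View pics/c1.png

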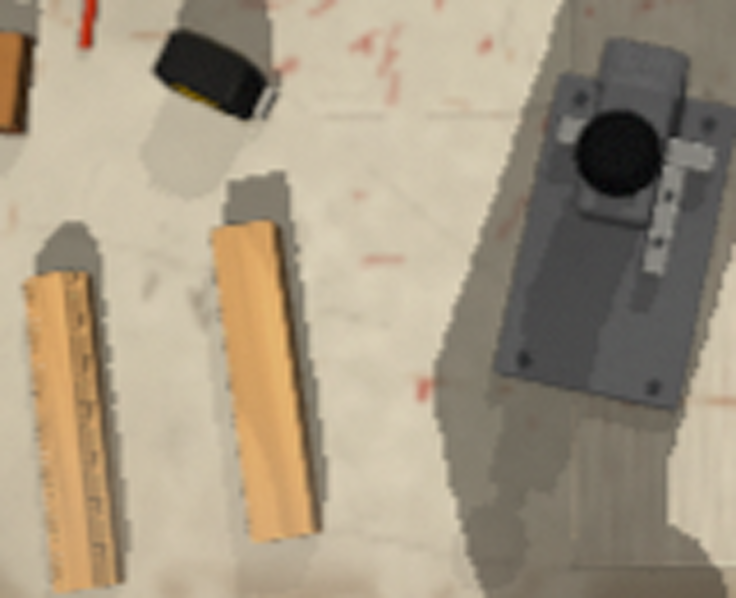

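View pics/c2.png

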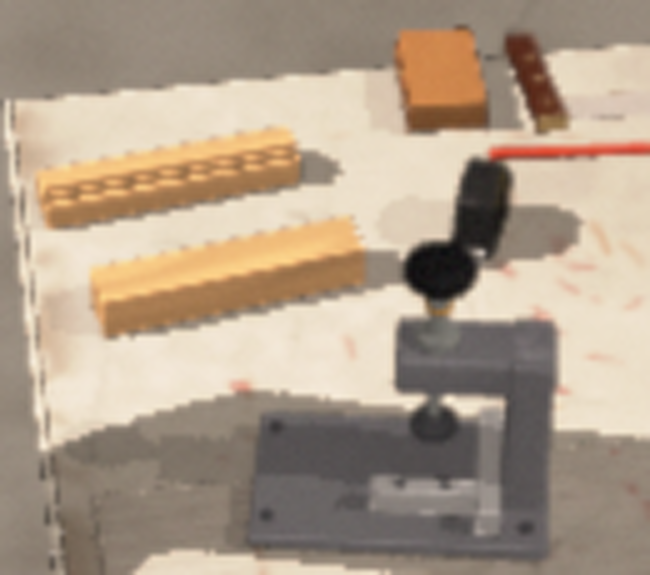

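```bash
cat >h.py <<'E'
import numpy as np,cv2
from scipy.optimize import least_squares,minimize
from scipy.spatial.transform import Rotation as R
from workcell import get_state,eyes,env
I={n:eyes.camera_info(n) for n in("scene","top")}
def proj(n,P):
    i=I[n];f=210/np.tan(np.radians(i["fovy"])/2);w,x,y,z=i["orientation"]
    r=R.from_quat([x,y,z,w]).inv();K=np.array([[f,0,i["cx"]],[0,f,i["cy"]],[0,0,1]])
    return cv2.projectPoints(np.atleast_2d(P).astype(float),r.as_rotvec(),-r.apply(i["xyz"]),K,i["D"])[0][:,0]
def place(p,q): # p=x,y,yaw[,z]
    q=np.atleast_2d(q).astype(float);c,s=np.cos(p[2]),np.sin(p[2])
    return np.c_[p[0]+c*q[:,0]-s*q[:,1],p[1]+s*q[:,0]+c*q[:,1],q[:,2]+(p[3] if len(p)>3 else 0)]
T=lambda U:(np.array(U)+.5)/4.6-.5+[140,165]
S=lambda U:(np.array(U)+.5)/5-.5+[205,140]
SEC=[(-.02,0),(.02,0),(-.02,.024),(.02,.024),(-.015,.03),(.015,.03),(-.011,.036),(.011,.036)]
MOUL=np.array([(x,y,z) for x in(-.1,.1) for y,z in SEC])
BAT=np.array([(x,y,z) for x in(-.1,.1) for y in(-.02,.02) for z in(0,.036)])
def fit(masks,model,p0):
    def cost(p):
        c=0
        for n,m in masks.items():
            h=cv2.convexHull(proj(n,place(p,model)).astype(np.float32))
            im=np.zeros((420*4,560*4),np.uint8);cv2.fillConvexPoly(im,np.round((h+.5)*4-.5).astype(int),1)
            M=cv2.resize(m,(560*4,420*4),interpolation=cv2.INTER_NEAREST)
            c+=1-(im&M).sum()/(im|M).sum()
        return c
    return minimize(cost,p0,method="Nelder-Mead",options=dict(initial_simplex=np.array(p0)+np.vstack([np.zeros(len(p0)),.02*np.eye(len(p0))]),xatol=1e-4,fatol=1e-5))
def wood(img,box):
    h=cv2.cvtColor(img,cv2.COLOR_RGB2HSV);m=((h[...,1]>75)&(h[...,0]<28)&(h[...,2]>50)).astype(np.uint8)
    o=np.zeros_like(m);u0,u1,v0,v1=box;o[v0:v1,u0:u1]=m[v0:v1,u0:u1]
    k,l,s,_=cv2.connectedComponentsWithStats(o);return (l==1+s[1:,4].argmax()).astype(np.uint8)
E
python3 - <<'E'
from h import *
it=cv2.imread("pics/top0.png")[:,:,::-1].copy();is_=cv2.imread("pics/scene0.png")[:,:,::-1].copy()
obs=[("top",(-.1,.06,.02),T((497,373))),("top",(-.1,-.06,.02),T((675,408))),("top",(-.1+.2,.06,.02),T((562,75))),
("top",(.02,0,.218),T((618,152))),("top",(-.007,.022,.15),T((578,212))),("top",(-.007,-.022,.15),T((648,225))),
("scene",(-.1,.06,.02),S((262,415))),("scene",(-.1,-.06,.02),S((248,543))),("scene",(.1,-.06,.02),S((548,550))),("scene",(.02,0,.22),S((440,266)))]
f=lambda p:np.concatenate([(proj(n,place(p,q))[0]-u) for n,q,u in obs])
for sel in("top","scene",""):
    o2=[o for o in obs if sel in o[0]]
    g=lambda p:np.concatenate([(proj(n,place(p,q))[0]-u) for n,q,u in o2])
    r=least_squares(g,[.5,-.05,-.2],loss="soft_l1");print("press",sel,r.x,g(r.x).reshape(-1,2).round(1).tolist())
mm={"top":wood(it,(143,172,218,300)),"scene":wood(is_,(208,270,160,188))}
mb={"top":wood(it,(182,215,205,290)),"scene":wood(is_,(218,282,180,212))}
print({k:v.sum() for k,v in mm.items()})
for nm,m,mod,p0 in(("moul",mm,MOUL,[.45,.25,.1]),("bat",mb,BAT,[.47,.15,.1])):
    for ks in(["top"],["scene"],["top","scene"]):
        r=fit({k:m[k] for k in ks},mod,p0);print(nm,ks,r.x.round(4),r.fun)
E
```

```text
press top [ 0.55509463 -0.01467103 -0.2159612 ] [[-0.7, 0.0], [1.1, 1.0], [-0.3, -1.0], [0.3, -0.3], [-0.8, -0.2], [0.4, 0.4]]
press scene [ 0.55629718 -0.02154501 -0.20527364] [[-0.6, -0.0], [-0.2, -0.1], [0.5, 0.9], [0.3, -1.0]]
press  [ 0.55579726 -0.01592705 -0.20722378] [[0.0, 0.0], [1.8, 0.6], [-0.2, -1.1], [0.7, -0.6], [-0.3, -0.4], [0.9, 0.0], [-0.9, -1.2], [-0.7, -1.3], [-0.0, -0.3], [-0.2, -2.1]]
{'top': np.uint64(1063), 'scene': np.uint64(638)}
moul ['top'] [0.45 0.25 0.1 ] 1.0
moul ['scene'] [0.4372 0.3306 0.059 ] 0.1050770625566636
moul ['top', 'scene'] [0.4377 0.334  0.0704] 0.2583878283909309
bat ['top'] [0.4671 0.211  0.147 ] 0.04459578207381376
bat ['scene'] [0.467  0.2063 0.1646] 0.049328039095907106
bat ['top', 'scene'] [0.4678 0.2085 0.0516] 0.34320342407482096
```

```bash
python3 - <<'E'
from h import *
it=cv2.imread("pics/top0.png")[:,:,::-1].copy();is_=cv2.imread("pics/scene0.png")[:,:,::-1].copy()
mm={"top":wood(it,(143,172,218,300)),"scene":wood(is_,(208,270,160,188))}
mb={"top":wood(it,(182,215,205,290)),"scene":wood(is_,(218,282,180,212))}
for nm,m,mod,p0 in(("moul",mm,MOUL,[.4372,.335,.1]),("bat",mb,BAT,[.467,.209,.15])):
    for ks in(["top"],["scene"],["top","scene"]):
        rs=[fit({k:m[k] for k in ks},mod,[p0[0],p0[1],p0[2]+d]) for d in(-.06,-.02,.02)]
        r=min(rs,key=lambda r:r.fun);print(nm,ks,r.x.round(4),round(r.fun,3))
        v=np.array([np.cos(r.x[2]),np.sin(r.x[2])])
p=[.5555,-.018,-.21]
print("home",place(p,(-.05,0,.02)),"knob",place(p,(.02,0,.2)))
E
```

```text
moul ['top'] [0.4364 0.3356 0.1318] 0.058
moul ['scene'] [0.4376 0.3312 0.129 ] 0.055
moul ['top', 'scene'] [0.4367 0.3346 0.1274] 0.164
bat ['top'] [0.4671 0.2111 0.1554] 0.044
bat ['scene'] [0.4683 0.2066 0.1534] 0.048
bat ['top', 'scene'] [0.4673 0.2102 0.1555] 0.138
home [[ 0.50659845 -0.00757701  0.02      ]] knob [[ 0.57506062 -0.0221692   0.2       ]]
```

```bash
cat >plan.py <<'E'
from h import *
import sys,json
def pose():
    s=get_state();w,x,y,z=s["orientation"];t=R.from_quat([x,y,z,w]).as_matrix()
    return np.r_[s["tcp_pos"],np.arctan2(t[1,0],t[0,0])]
def plan(goal,n,start=None,polar=True):
    p=np.array(pose() if start is None else start,float);g=np.array(goal,float)
    dy=(g[3]-p[3]) if len(sys.argv)>1 and 0 else np.arctan2(np.sin(g[3]-p[3]),np.cos(g[3]-p[3]))
    s=p.copy();rows=[];r0,a0=np.hypot(*s[:2]),np.arctan2(s[1],s[0]);r1,a1=np.hypot(*g[:2]),np.arctan2(g[1],g[0])
    for k in range(1,n+1):
        u=k/n;u=u if n<8 else u*u*(3-2*u)*.6+.4*u
        if polar:r=r0+u*(r1-r0);a=a0+u*(a1-a0);xy=np.array([r*np.cos(a),r*np.sin(a)])
        else: xy=s[:2]+u*(g[:2]-s[:2])
        z=s[2]+u*(g[2]-s[2]);yw=s[3]+u*dy
        d=xy-p[:2];c,q=np.cos(p[3]),np.sin(p[3])
        row=np.round([100*(c*d[0]+q*d[1]),100*(q*d[0]-c*d[1]),-100*(z-p[2]),-(yw-p[3])],2);row[3]=round(-(yw-p[3]),3)
        p=p+np.r_[np.array([c*row[0]+q*row[1],q*row[0]-c*row[1],-row[2]])/100,-row[3]];rows.append(row.tolist())
    for i in range(0,n,5):print(json.dumps(sum(rows[i:i+5],[])))
    m=np.abs(rows).max(0);print("max",m,"end",p.round(4))
E
python3 - <<'E'
from plan import *
print(pose()); plan((.392,.328,.16,np.pi+.13-1e-3),35)
E
```

```text
[ 0.21088994 -0.53441387  0.2205645   0.3757505 ]
[1.4, -0.1, 0.08, -0.037, 1.69, -0.1, 0.09, -0.046, 1.98, -0.09, 0.11, -0.052, 2.23, -0.08, 0.13, -0.06, 2.48, -0.03, 0.14, -0.067]
[2.69, 0.02, 0.15, -0.072, 2.9, 0.09, 0.16, -0.078, 3.07, 0.18, 0.18, -0.083, 3.22, 0.26, 0.18, -0.088, 3.35, 0.38, 0.19, -0.092]
[3.46, 0.5, 0.2, -0.096, 3.55, 0.62, 0.21, -0.099, 3.6, 0.77, 0.21, -0.101, 3.63, 0.89, 0.22, -0.104, 3.65, 1.04, 0.22, -0.105]
[3.63, 1.18, 0.22, -0.106, 3.6, 1.3, 0.23, -0.108, 3.53, 1.44, 0.22, -0.107, 3.46, 1.56, 0.23, -0.107, 3.37, 1.67, 0.22, -0.107]
[3.24, 1.76, 0.22, -0.105, 3.12, 1.84, 0.22, -0.104, 2.97, 1.91, 0.21, -0.101, 2.81, 1.94, 0.2, -0.099, 2.64, 1.98, 0.2, -0.096]
[2.47, 1.97, 0.2, -0.092, 2.28, 1.96, 0.18, -0.087, 2.1, 1.91, 0.17, -0.084, 1.9, 1.85, 0.17, -0.078, 1.72, 1.76, 0.15, -0.072]
[1.52, 1.65, 0.14, -0.067, 1.33, 1.52, 0.12, -0.059, 1.14, 1.36, 0.11, -0.053, 0.95, 1.19, 0.1, -0.046, 0.76, 0.98, 0.08, -0.037]
max [3.65  1.98  0.23  0.108] end [0.392  0.328  0.16   3.2708]
```

```bash
python3 - <<'E'
from plan import *
plan((.39,-.12,.26,1.8),20)
plan((.392,.328,.16,np.pi+.13),20,start=(.39,-.12,.26,1.8))
E
```

```text
[1.25, -0.42, -0.1, -0.035, 1.65, -0.54, -0.12, -0.046, 2.0, -0.64, -0.16, -0.056, 2.31, -0.69, -0.18, -0.066, 2.55, -0.73, -0.2, -0.073]
[2.76, -0.72, -0.22, -0.079, 2.9, -0.69, -0.24, -0.085, 3.0, -0.63, -0.24, -0.089, 3.04, -0.57, -0.26, -0.091, 3.05, -0.48, -0.25, -0.092]
[2.99, -0.39, -0.26, -0.092, 2.91, -0.3, -0.25, -0.092, 2.78, -0.22, -0.24, -0.088, 2.62, -0.13, -0.24, -0.085, 2.41, -0.05, -0.22, -0.079]
[2.18, -0.01, -0.2, -0.073, 1.92, 0.05, -0.18, -0.066, 1.63, 0.07, -0.16, -0.056, 1.32, 0.08, -0.13, -0.047, 0.98, 0.08, -0.09, -0.034]
max [3.05  0.73  0.26  0.092] end [ 0.39   -0.12    0.26    1.7998]
[0.74, 0.71, 0.24, -0.036, 0.99, 0.95, 0.33, -0.048, 1.2, 1.19, 0.39, -0.058, 1.39, 1.41, 0.46, -0.068, 1.54, 1.62, 0.52, -0.075]
[1.67, 1.81, 0.56, -0.082, 1.75, 2.0, 0.59, -0.088, 1.81, 2.16, 0.62, -0.091, 1.83, 2.29, 0.64, -0.094, 1.81, 2.41, 0.65, -0.096]
[1.77, 2.5, 0.65, -0.095, 1.7, 2.55, 0.64, -0.094, 1.6, 2.55, 0.62, -0.092, 1.49, 2.51, 0.59, -0.087, 1.34, 2.43, 0.56, -0.082]
[1.18, 2.29, 0.52, -0.076, 1.02, 2.09, 0.46, -0.068, 0.85, 1.85, 0.39, -0.058, 0.66, 1.53, 0.33, -0.048, 0.48, 1.17, 0.24, -0.036]
max [1.83  2.55  0.65  0.096] end [0.392 0.328 0.16  3.272]
```

```bash
python3 -m inch '[1.2,-0.4,-0.1,-0.035,1.6,-0.5,-0.1,-0.046,2.0,-0.6,-0.2,-0.056,2.3,-0.7,-0.2,-0.066,2.5,-0.7,-0.2,-0.073]' 1 60
python3 -m inch '[2.8,-0.7,-0.2,-0.08,2.9,-0.7,-0.2,-0.085,3.0,-0.6,-0.3,-0.09,3.0,-0.6,-0.3,-0.09,3.0,-0.5,-0.3,-0.09]'
python3 -m inch '[3.0,-0.4,-0.3,-0.09,2.9,-0.3,-0.3,-0.09,2.8,-0.2,-0.2,-0.09,2.6,-0.1,-0.2,-0.085,2.4,0,-0.2,-0.08]'
python3 -m inch '[2.2,0,-0.2,-0.073,1.9,0,-0.2,-0.066,1.6,0.1,-0.2,-0.056,1.3,0.1,-0.1,-0.047,1.0,0.1,-0.1,-0.034]'
python3 - <<'E'
from plan import *
plan((.392,.328,.16,np.pi+.13),20)
E
```

```text
clock: 0.52
tcp_pos: [0.2833, -0.4635, 0.2291]
orientation: [-0.0, 0.947, 0.322, 0.0]
wrist_force: [0.8, -0.8, -0.4]
finger_gap: 0.0854
grip_force: 0.0
clock: 0.93
tcp_pos: [0.3603, -0.3342, 0.2423]
orientation: [-0.0, 0.854, 0.52, 0.0]
wrist_force: [0.1, 0.3, -0.1]
finger_gap: 0.0854
grip_force: 0.0
clock: 1.35
tcp_pos: [0.3924, -0.2008, 0.2544]
orientation: [-0.0, 0.722, 0.692, 0.0]
wrist_force: [0.2, 1.0, 0.7]
finger_gap: 0.0852
grip_force: 0.0
clock: 1.77
tcp_pos: [0.3902, -0.1213, 0.2625]
orientation: [-0.0, 0.62, 0.784, 0.0]
wrist_force: [0.6, 1.2, -0.1]
finger_gap: 0.0855
grip_force: 0.0
[0.74, 0.71, 0.25, -0.036, 0.99, 0.96, 0.33, -0.047, 1.2, 1.2, 0.41, -0.059, 1.39, 1.42, 0.47, -0.067, 1.55, 1.63, 0.53, -0.076]
[1.66, 1.82, 0.57, -0.082, 1.76, 2.01, 0.61, -0.087, 1.81, 2.17, 0.63, -0.091, 1.83, 2.3, 0.66, -0.094, 1.81, 2.42, 0.66, -0.095]
[1.78, 2.51, 0.67, -0.096, 1.7, 2.55, 0.65, -0.094, 1.61, 2.56, 0.64, -0.091, 1.48, 2.53, 0.61, -0.087, 1.35, 2.43, 0.57, -0.082]
[1.19, 2.3, 0.53, -0.076, 1.02, 2.09, 0.47, -0.067, 0.85, 1.85, 0.41, -0.058, 0.67, 1.54, 0.33, -0.048, 0.48, 1.17, 0.25, -0.036]
max [1.83  2.56  0.67  0.096] end [0.392  0.328  0.16   3.2719]
```

Tracking is excellent.

```bash
python3 -m inch '[0.7,0.7,0.2,-0.036,1.0,1.0,0.3,-0.047,1.2,1.2,0.4,-0.059,1.4,1.4,0.5,-0.067,1.6,1.6,0.5,-0.076]' |head -2
python3 -m inch '[1.7,1.8,0.6,-0.082,1.8,2.0,0.6,-0.087,1.8,2.2,0.6,-0.091,1.8,2.3,0.7,-0.094,1.8,2.4,0.7,-0.095]'|head -2
python3 -m inch '[1.8,2.5,0.7,-0.096,1.7,2.5,0.7,-0.094,1.6,2.6,0.6,-0.091,1.5,2.5,0.6,-0.087,1.4,2.4,0.6,-0.082]'|head -2
python3 -m inch '[1.2,2.3,0.5,-0.076,1.0,2.1,0.5,-0.067,0.9,1.8,0.4,-0.058,0.7,1.5,0.3,-0.048,0.5,1.2,0.2,-0.036]'
python3 - <<'E'
from plan import *
for n in("top","scene"): cv2.imwrite(f"pics/{n}1.png",eyes.read_camera(n)[:,:,::-1])
print(pose())
for n in("top","scene"): print(n,proj(n,get_state()["tcp_pos"]+[0,0,-.0]))
a=cv2.imread("pics/scene1.png")[110:230,180:300];b=cv2.imread("pics/top1.png")[170:300,120:220]
a=cv2.resize(a,(480,480),interpolation=2);b=cv2.resize(b,None,fx=480/130,fy=480/130,interpolation=2);b=b[:,:320]
cv2.imwrite("pics/d1.png",np.hstack([a,b]))
plan((.392,.328,.05,np.pi+.13),10)
E
```

```text
clock: 2.18
tcp_pos: [0.4272, -0.0476, 0.2429]
clock: 2.6
tcp_pos: [0.4525, 0.0898, 0.2107]
clock: 3.02
tcp_pos: [0.4308, 0.2367, 0.1785]
clock: 3.43
tcp_pos: [0.3911, 0.3269, 0.1594]
orientation: [-0.001, -0.065, 0.998, -0.0]
wrist_force: [0.1, -0.5, -0.8]
finger_gap: 0.0856
grip_force: 0.0
[ 0.39085907  0.32694604  0.15936144 -3.0123585 ]
top [[140.1779517  273.87092396]]
scene [[224.08627696 146.04658242]]
[-0.01, 0.01, 0.62, -0.0, -0.01, 0.0, 0.94, -0.0, -0.01, 0.01, 1.17, -0.0, -0.02, 0.01, 1.33, -0.0, -0.01, 0.01, 1.41, -0.0]
[-0.02, 0.02, 1.41, -0.0, -0.02, 0.01, 1.33, -0.001, -0.01, 0.01, 1.17, 0.0, -0.01, 0.0, 0.93, 0.0, -0.01, 0.01, 0.63, 0.0]
max [2.00e-02 2.00e-02 1.41e+00 1.00e-03] end [ 0.392   0.328   0.05   -3.0114]
```

View pics/d1.png

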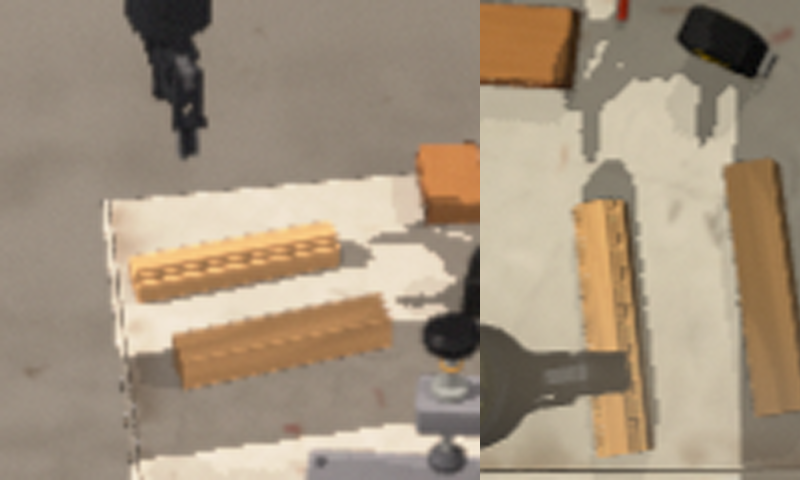

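```bash
python3 -m inch '[0,0,0.6,0,0,0,1.2,0,0,0,1.8,0,0,0,2.2,0,0,0,2.2,0]' |head -2
python3 -m inch '[0,0,2.0,0,0,0,1.6,0,0,0,1.2,0,0,0,0.9,0,0,0,0.7,0]' 
python3 -m inch '[0,0,0,0,0,0,0,0,0,0,0,0,0,0,0,0,0,0,0,0]' -1 60
python3 -m inch '[0,0,0,0,0,0,0,0,0,0,0,0,0,0,0,0,0,0,0,0]'
```

```text
clock: 3.95
tcp_pos: [0.393, 0.3249, 0.0796]
clock: 4.37
tcp_pos: [0.3922, 0.3245, 0.0152]
orientation: [-0.0, -0.062, 0.998, -0.0]
wrist_force: [0.0, -0.4, 1.4]
finger_gap: 0.0857
grip_force: 0.0
clock: 4.78
tcp_pos: [0.3928, 0.3259, 0.0175]
orientation: [0.001, -0.063, 0.998, 0.0]
wrist_force: [0.6, 0.8, 5.2]
finger_gap: 0.0268
grip_force: 58.8
clock: 5.2
tcp_pos: [0.3928, 0.3259, 0.0176]
orientation: [0.001, -0.063, 0.998, 0.0]
wrist_force: [-0.7, -0.4, 5.3]
finger_gap: 0.0268
grip_force: 58.8
```

```bash
python3 - <<'E'
from plan import *
for n in("top","scene"): cv2.imwrite(f"pics/{n}2.png",eyes.read_camera(n)[:,:,::-1])
a=cv2.imread("pics/scene2.png")[140:220,200:280];b=cv2.imread("pics/top2.png")[200:300,120:187]
a=cv2.resize(a,(480,480),interpolation=2);b=cv2.resize(b,(320,480),interpolation=2)
cv2.imwrite("pics/d2.png",np.hstack([a,b]))
E
```

```text
(no output)
```

View pics/d2.png

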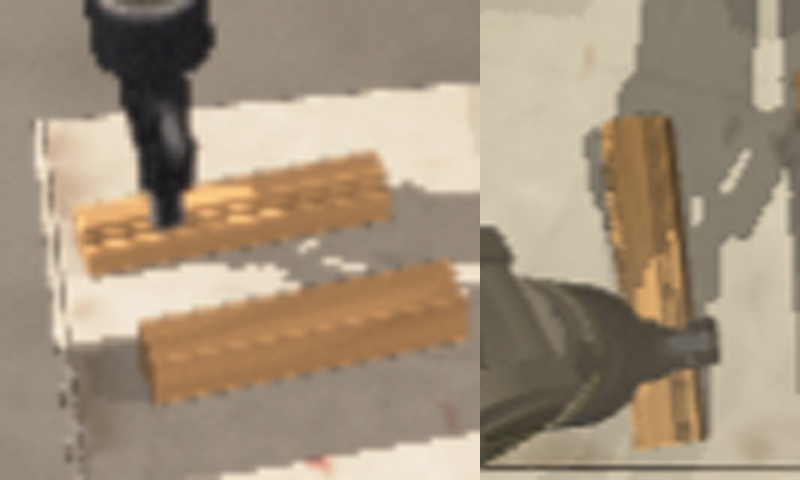

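```bash
python3 - <<'E'
from plan import *
p=pose();print(p);n=np.array([np.sin(.13),-np.cos(.13)])
for g in(.0134,.02,.03):
  for z in(.0066,.018,.03): print(g,z,((proj("scene",np.r_[p[:2]+g*n,z])[0]-[200,140])*6).round(), ((proj("top",np.r_[p[:2]+g*n,z])[0]-[120,200])*4.8).round())
im=cv2.imread("pics/top2.png")[:,:,::-1].copy();sc=cv2.imread("pics/scene2.png")[:,:,::-1].copy()
for q in([.437,.3335,.13],[.437,.3335,.12,.004]):
  for x,y,z in((-.1,-.02,0),(-.1,-.02,.024),(.1,-.02,.024),(.1,-.02,0),(.1,-.011,.036),(-.1,-.011,.036),(.1,.02,.024)):
    print((x,y,z),((proj("scene",place(q,(x,y,z)))[0]-[200,140])*6).round(), ((proj("top",place(q,(x,y,z)))[0]-[120,200])*4.8).round())
E
```

```text
[ 0.39283327  0.32591911  0.01762991 -3.01608961]
0.0134 0.0066 [165. 244.] [208. 348.]
0.0134 0.018 [164. 230.] [202. 348.]
0.0134 0.03 [163. 215.] [196. 348.]
0.02 0.0066 [168. 250.] [218. 347.]
0.02 0.018 [167. 236.] [213. 347.]
0.02 0.03 [166. 222.] [207. 347.]
0.03 0.0066 [171. 260.] [234. 345.]
0.03 0.018 [170. 246.] [229. 345.]
0.03 0.03 [169. 232.] [223. 344.]
(-0.1, -0.02, 0) [ 82. 272.] [227. 438.]
(-0.1, -0.02, 0.024) [ 80. 243.] [216. 439.]
(0.1, -0.02, 0.024) [386. 187.] [184. 111.]
(0.1, -0.02, 0) [386. 216.] [196. 116.]
(0.1, -0.011, 0.036) [382. 164.] [163. 111.]
(-0.1, -0.011, 0.036) [ 75. 219.] [195. 442.]
(0.1, 0.02, 0.024) [369. 150.] [120. 120.]
(-0.1, -0.02, 0) [ 81. 266.] [224. 439.]
(-0.1, -0.02, 0.024) [ 79. 237.] [213. 440.]
(0.1, -0.02, 0.024) [386. 184.] [184. 110.]
(0.1, -0.02, 0) [386. 213.] [195. 115.]
(0.1, -0.011, 0.036) [383. 160.] [163. 110.]
(-0.1, -0.011, 0.036) [ 74. 214.] [192. 443.]
(0.1, 0.02, 0.024) [370. 146.] [119. 119.]
```

```bash
python3 -m inch '[0,0,0,0,0,0,0,0,0,0,0,0,0,0,0,0,0,0,0,0]' 1|tail -5
python3 -m inch '[0,0,0.2,0,0,0,0.2,0,0,0,0.2,0,0,0,0.2,0,0,0,0.0,0]'|tail -5
python3 -m inch '[0,0,0,0,0,0,0,0,0,0,0,0,0,0,0,0,0,0,0,0]' -1 30|tail -5
python3 -m inch '[0,0,0,0,0,0,0,0,0,0,0,0,0,0,0,0,0,0,0,0]'|tail -5
```

```text
tcp_pos: [0.392, 0.3253, 0.0162]
orientation: [-0.0, -0.063, 0.998, -0.0]
wrist_force: [-0.2, 0.0, -0.1]
finger_gap: 0.0843
grip_force: 0.0
tcp_pos: [0.3917, 0.3251, 0.0077]
orientation: [-0.0, -0.063, 0.998, -0.0]
wrist_force: [-0.5, -0.4, 0.9]
finger_gap: 0.0851
grip_force: 0.0
tcp_pos: [0.3922, 0.3256, 0.0087]
orientation: [0.0, -0.063, 0.998, 0.0]
wrist_force: [-0.1, 0.1, 2.8]
finger_gap: 0.0385
grip_force: 30.3
tcp_pos: [0.3922, 0.3256, 0.0087]
orientation: [0.0, -0.063, 0.998, 0.0]
wrist_force: [-1.2, -0.2, 6.0]
finger_gap: 0.0387
grip_force: 30.6
```

```bash
python3 -m inch '[0,0,0,0,0,0,0,0,0,0,-0.2,0,0,0,-0.4,0,0,0,-0.6,0]' -1 70|tail -5
python3 -m inch '[0,0,-1,0,0,0,-1.5,0,0,0,-2,0,0,0,-2,0,0,0,-1.6,0]'|tail -5
python3 -m inch '[0,0,-1.2,0,0,0,-0.8,0,0,0,-0.4,0,0,0,0,0,0,0,0,0]'
python3 - <<'E'
from plan import *
for n in("top","scene"): cv2.imwrite(f"pics/{n}3.png",eyes.read_camera(n)[:,:,::-1])
p=pose();print(p)
a=cv2.imread("pics/scene3.png")[110:210,190:290];b=cv2.imread("pics/top3.png")[200:300,120:187]
a=cv2.resize(a,(480,480),interpolation=2);b=cv2.resize(b,(320,480),interpolation=2)
cv2.imwrite("pics/d3.png",np.hstack([a,b]))
E
```

```text
tcp_pos: [0.3912, 0.3247, 0.0197]
orientation: [-0.001, -0.062, 0.998, -0.001]
wrist_force: [-0.4, -0.0, -2.5]
finger_gap: 0.0369
grip_force: 70.1
tcp_pos: [0.3924, 0.3255, 0.1034]
orientation: [0.001, -0.063, 0.998, 0.0]
wrist_force: [0.6, 0.1, -2.7]
finger_gap: 0.0369
grip_force: 70.2
clock: 8.22
tcp_pos: [0.3918, 0.3252, 0.125]
orientation: [-0.0, -0.063, 0.998, -0.0]
wrist_force: [-0.1, 0.3, -2.4]
finger_gap: 0.0369
grip_force: 70.2
[ 0.39149243  0.32498849  0.12444693 -3.01647371]
```

View pics/d3.png

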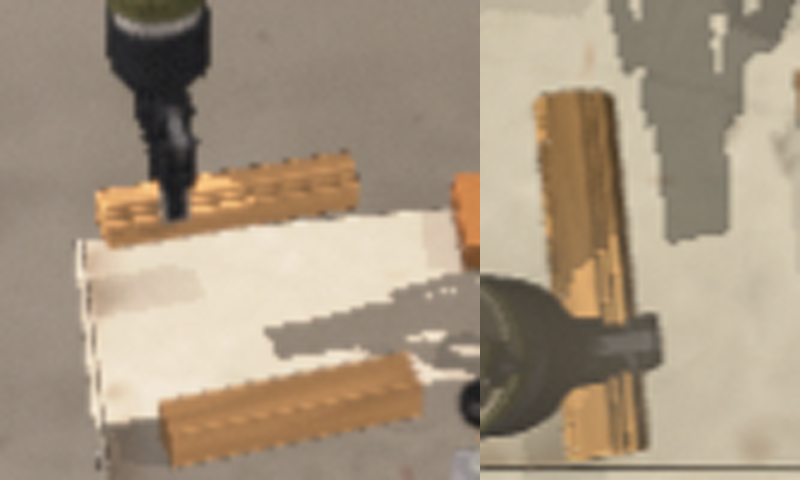

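```bash
python3 - <<'E'
from plan import *
p=pose();yaw=p[3]+np.pi
obs=[("scene",(-.1,-.02,0),(110,245)),("scene",(.1,-.02,0),(357,207)),("scene",(.1,-.011,.036),(350,153)),("scene",(-.1,-.011,.036),(99,192)),
("top",(.1,.02,.024),(55,97)),("top",(-.1,-.02,0),(167,447)),("top",(.1,.011,.036),(65,92))]
def px(n,u): return np.array(u)/4.8+([190,110] if n=="scene" else [120,200])
def f(v):
    o=[]
    for n,q,u in obs:
        q=R.from_euler("zy",[yaw+v[4],v[3]]).apply(q)+v[:3]; o.append(proj(n,q)[0]-px(n,u))
    return np.concatenate(o)
r=least_squares(f,[.437,.333,.116,0,0],loss="soft_l1",f_scale=.7);v=r.x;print(v,f(v).reshape(-1,2).round(1).tolist())
d=R.from_euler("z",-yaw).apply(p[:3]-v[:3]);print("tcp in moulding",d)
E
```

```text
[ 0.43616469  0.33107394  0.11807978  0.02502457 -0.00255834] [[-1.7, -0.6], [-0.1, -0.5], [0.9, 1.5], [-0.3, 1.1], [-0.1, -0.4], [0.3, 0.4], [-0.4, -0.5]]
tcp in moulding [-0.04508246 -0.00046311  0.00636715]
```

```bash
python3 - <<'E'
from plan import *
plan((.37,.03,.125,np.pi-.21),20)
E
```

```text
[-0.12, -0.82, -0.0, 0.008, -0.14, -1.08, -0.0, 0.011, -0.15, -1.32, -0.01, 0.013, -0.15, -1.52, 0.0, 0.016, -0.14, -1.67, -0.0, 0.017]
[-0.1, -1.8, -0.0, 0.019, -0.07, -1.9, -0.01, 0.02, -0.02, -1.95, -0.0, 0.02, 0.03, -1.98, -0.0, 0.022, 0.08, -1.98, -0.01, 0.022]
[0.13, -1.94, -0.0, 0.021, 0.18, -1.88, -0.0, 0.022, 0.21, -1.79, -0.01, 0.021, 0.24, -1.68, -0.0, 0.019, 0.27, -1.55, -0.0, 0.019]
[0.27, -1.41, -0.01, 0.017, 0.26, -1.23, 0.0, 0.016, 0.24, -1.05, -0.0, 0.013, 0.21, -0.84, -0.0, 0.011, 0.16, -0.63, -0.01, 0.008]
max [0.27  1.98  0.01  0.022] end [ 0.37    0.03    0.125  -3.3515]
```

```bash
python3 -m inch '[-0.1,-0.8,0,0.008,-0.1,-1.1,0,0.011,-0.2,-1.3,0,0.013,-0.2,-1.5,0,0.016,-0.1,-1.7,0,0.017]' |head -2
python3 -m inch '[-0.1,-1.8,0,0.019,-0.1,-1.9,0,0.02,0,-1.9,0,0.02,0,-2.0,0,0.022,0.1,-2.0,0,0.022]'|head -2
python3 -m inch '[0.1,-1.9,0,0.021,0.2,-1.9,0,0.022,0.2,-1.8,0,0.021,0.2,-1.7,0,0.019,0.3,-1.5,0,0.019]'|head -2
python3 -m inch '[0.3,-1.4,0,0.017,0.3,-1.2,0,0.016,0.2,-1.1,0,0.013,0.2,-0.8,0,0.011,0.2,-0.6,0,0.008]'|head -2
python3 -m inch '[0,0,0.8,0,0,0,1.6,0,0,0,2,0,0,0,1.6,0,0,0,0.8,0]'
python3 - <<'E'
from plan import *
print(pose());plan((.3958,.0242,.0375,np.pi-.21),5,polar=False)
E
```

```text
clock: 8.73
tcp_pos: [0.4055, 0.2611, 0.1249]
clock: 9.15
tcp_pos: [0.4081, 0.1647, 0.125]
clock: 9.57
tcp_pos: [0.3904, 0.078, 0.1251]
clock: 9.98
tcp_pos: [0.3699, 0.0305, 0.1252]
clock: 10.4
tcp_pos: [0.3691, 0.0321, 0.0552]
orientation: [-0.001, 0.104, 0.995, 0.0]
wrist_force: [0.7, -0.6, -2.1]
finger_gap: 0.037
grip_force: 70.3
[0.36912241 0.03207963 0.05521409 2.93223201]
[-0.55, -0.04, 0.35, 0.0, -0.56, -0.05, 0.36, 0.0, -0.55, -0.04, 0.35, 0.0, -0.56, -0.04, 0.36, 0.001, -0.55, -0.05, 0.35, -0.0]
max [0.56  0.05  0.36  0.001] end [0.3958 0.0242 0.0375 2.9312]
```

```bash
python3 -m inch '[-0.4,0,0.3,0,-0.7,0,0.4,0,-0.8,0,0.4,0,-0.6,-0.1,0.4,0,-0.3,-0.1,0.3,0]'
python3 - <<'E'
from plan import *
for n in("top","scene"): cv2.imwrite(f"pics/{n}4.png",eyes.read_camera(n)[:,:,::-1])
print(pose())
a=cv2.imread("pics/scene4.png")[165:265,220:330];b=cv2.imread("pics/top4.png")[170:270,235:305]
a=cv2.resize(a,None,fx=4.4,fy=4.4,interpolation=2);b=cv2.resize(b,None,fx=4.4,fy=4.4,interpolation=2)
cv2.imwrite("pics/d4.png",np.hstack([a,b]))
E
```

```text
clock: 10.82
tcp_pos: [0.4, 0.0234, 0.0396]
orientation: [0.001, 0.105, 0.995, -0.0]
wrist_force: [-0.4, -0.1, -2.2]
finger_gap: 0.037
grip_force: 70.3
[0.39853379 0.02351513 0.03921355 2.93138555]
```

View pics/d4.png

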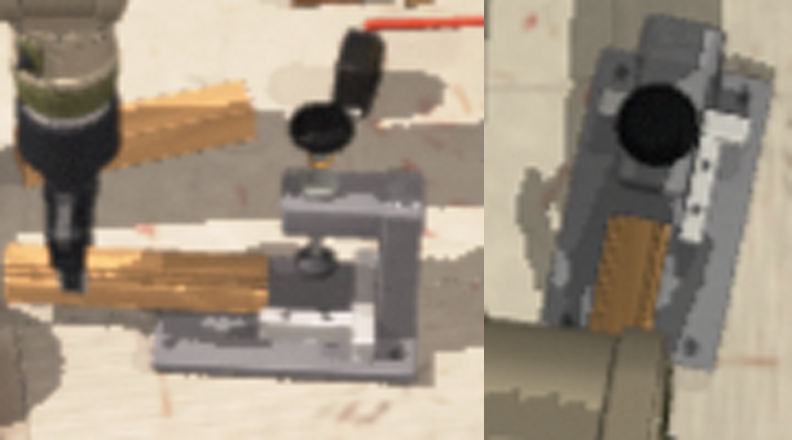

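```bash
python3 -m inch '[0,0,0.2,0,0,0,0.3,0,0,0,0,0,0,0,0,0,0,0,0,0]'
python3 -m inch '[-0.3,0,0,0,-0.6,0,0,0,-0.7,0,0,0,-0.7,0,0,0,-0.5,0,0,0]'
python3 - <<'E'
from plan import *
v=pose();q=np.array([.5555,-.018]);c,s=np.cos(.21),-np.sin(.21);d=v[:2]-q;print(v,"press xy",c*d[0]+s*d[1],-s*d[0]+c*d[1])
E
```

```text
clock: 11.33
tcp_pos: [0.3974, 0.024, 0.0344]
orientation: [-0.0, 0.105, 0.995, -0.0]
wrist_force: [0.9, -0.3, -0.7]
finger_gap: 0.0369
grip_force: 70.3
clock: 11.75
tcp_pos: [0.4267, 0.0177, 0.0346]
orientation: [0.001, 0.105, 0.994, -0.0]
wrist_force: [1.2, 0.6, -2.2]
finger_gap: 0.037
grip_force: 70.3
[0.42668964 0.01768322 0.03458075 2.93161874] press xy -0.1334190392440455 0.008047501103902732
```

```bash
python3 -m inch '[-0.5,0,0,0,-0.7,0,0,0,-0.7,0,0,0,-0.6,0,0,0,-0.4,0,0,0]'|sed -n '2p;4p'
python3 -m inch '[-0.2,0,0,0,-0.2,0,0,0,-0.1,0,0,0,0,0,0,0,0,0,0,0]'|sed -n '2p;4p'
python3 -m inch '[0,0,0.3,0,0,0,0.3,0,0,0,0.3,0,0,0,0,0,0,0,0,0]'|sed -n '2,4p'
```

```text
tcp_pos: [0.4545, 0.0117, 0.0344]
wrist_force: [0.4, -0.4, -1.0]
tcp_pos: [0.458, 0.011, 0.0344]
wrist_force: [-0.2, -0.3, -1.6]
tcp_pos: [0.4584, 0.011, 0.0287]
orientation: [0.001, 0.105, 0.995, -0.0]
wrist_force: [-11.9, 2.0, 35.2]
```

```bash
python3 -m inch '[0,0,-0.1,0,0,0,-0.1,0,0,0,-0.1,0,0,0,0,0,0,0,0,0]'|sed -n '2,4p'
python3 -m inch '[0,-0.2,0,0,0,-0.2,0,0,0,-0.2,0,0,0,-0.1,0,0,0,0,0,0]'|sed -n '2,4p'
python3 - <<'E'
from plan import *
v=pose();q=np.array([.5555,-.018]);c,s=np.cos(.21),-np.sin(.21);d=v[:2]-q;print(v,"press xy",c*d[0]+s*d[1],-s*d[0]+c*d[1])
f=get_state()["wrist_force"];print(c*f[0]+s*f[1],-s*f[0]+c*f[1],f[2])
E
```

```text
tcp_pos: [0.4584, 0.011, 0.029]
orientation: [0.0, 0.105, 0.995, -0.0]
wrist_force: [-2.7, 1.3, 9.2]
tcp_pos: [0.4581, 0.0047, 0.029]
orientation: [0.001, 0.104, 0.995, 0.001]
wrist_force: [1.2, 3.5, 5.8]
[0.45811365 0.00474682 0.02903374 2.93232752] press xy -0.09998866408618874 0.0019459467522248072
0.44148406305255317 3.650702529652803 5.799157681669616
```

```bash
cat >>plan.py <<'E'
def st():
    v=pose();q=np.array([.5555,-.018]);c,s=np.cos(.21),-np.sin(.21);d=v[:2]-q
    S=get_state();f=S["wrist_force"];print("press xy mm",(1e3*np.array([c*d[0]+s*d[1],-s*d[0]+c*d[1],v[2]])).round(1),"yaw",v[3].round(4),"F",np.round([c*f[0]+s*f[1],-s*f[0]+c*f[1],f[2]],1),"M",S["ft_torque"].round(2),S["finger_gap"].round(4),S["grip_force"].round(1),S["clock"])
E
I='python3 -m inch'; P='from plan import *;st()'
$I '[0,-0.1,0,0,0,-0.05,0,0,0,0,0,0,0,0,0,0,0,0,0,0]'>/dev/null;python3 -c "$P"
$I '[0,-0.1,0,0,0,-0.05,0,0,0,0,0,0,0,0,0,0,0,0,0,0]'>/dev/null;python3 -c "$P"
$I '[-0.2,0,0,0,-0.1,0,0,0,0,0,0,0,0,0,0,0,0,0,0,0]'>/dev/null;python3 -c "$P"
$I '[-0.1,0,0,0,-0.1,0,0,0,0,0,0,0,0,0,0,0,0,0,0,0]'>/dev/null;python3 -c "$P"
```

```text
Traceback (most recent call last):
  File "plan.py", line 22, in st
    S=get_state();f=S["wrist_force"];print("press xy mm",(1e3*np.array([c*d[0]+s*d[1],-s*d[0]+c*d[1],v[2]])).round(1),"yaw",v[3].round(4),"F",np.round([c*f[0]+s*f[1],-s*f[0]+c*f[1],f[2]],1),"M",S["ft_torque"].round(2),S["finger_gap"].round(4),S["grip_force"].round(1),S["clock"])
                                                                                                                                                                                                                          ^^^^^^^^^^^^^^^^^^^^^
AttributeError: 'float' object has no attribute 'round'
Traceback (most recent call last):
  File "plan.py", line 22, in st
    S=get_state();f=S["wrist_force"];print("press xy mm",(1e3*np.array([c*d[0]+s*d[1],-s*d[0]+c*d[1],v[2]])).round(1),"yaw",v[3].round(4),"F",np.round([c*f[0]+s*f[1],-s*f[0]+c*f[1],f[2]],1),"M",S["ft_torque"].round(2),S["finger_gap"].round(4),S["grip_force"].round(1),S["clock"])
                                                                                                            
[... 775 characters left out ...]

AttributeError: 'float' object has no attribute 'round'
Traceback (most recent call last):
  File "plan.py", line 22, in st
    S=get_state();f=S["wrist_force"];print("press xy mm",(1e3*np.array([c*d[0]+s*d[1],-s*d[0]+c*d[1],v[2]])).round(1),"yaw",v[3].round(4),"F",np.round([c*f[0]+s*f[1],-s*f[0]+c*f[1],f[2]],1),"M",S["ft_torque"].round(2),S["finger_gap"].round(4),S["grip_force"].round(1),S["clock"])
                                                                                                                                                                                                                          ^^^^^^^^^^^^^^^^^^^^^
AttributeError: 'float' object has no attribute 'round'
```

```bash
sed -i 's/S\["finger_gap"\].round(4),S\["grip_force"\].round(1)/round(S["finger_gap"],4),round(S["grip_force"],1)/' plan.py; python3 -c "from plan import *;st()"
```

```text
press xy mm [-100.1    0.9   28.9] yaw 2.9351 F [-13.4   9.7  21.1] M [2.43 2.24 0.44] 0.0369 73.5 15.5
```

```bash
P='from plan import *;st()'
python3 -m inch '[0,0,-0.1,0,0,0,0,0,0,0,0,0,0,0,0,0,0,0,0,0]'>/dev/null;python3 -c "$P"
python3 -m inch '[0,0.1,-0.1,0,0,0,0,0,0,0,0,0,0,0,0,0,0,0,0,0]'>/dev/null;python3 -c "$P"
python3 - <<'E'
from plan import *
for n in("top","scene"): cv2.imwrite(f"pics/{n}5.png",eyes.read_camera(n)[:,:,::-1])
a=cv2.imread("pics/scene5.png")[190:260,225:325];b=cv2.imread("pics/top5.png")[170:260,250:310]
a=cv2.resize(a,None,fx=5,fy=5,interpolation=2);b=cv2.resize(b,(280,420),interpolation=2);a=np.vstack([a,np.zeros((70,500,3),np.uint8)])
cv2.imwrite("pics/d5.png",np.hstack([a,b]))
E
```

```text
press xy mm [-99.9   0.7  29. ] yaw 2.9352 F [-9.6  9.4 11. ] M [2.2  1.53 0.56] 0.037 72.3 15.9167
press xy mm [-98.7   1.   29.3] yaw 2.9343 F [-4.2  6.7  0.4] M [1.51 0.44 0.44] 0.037 70.8 16.3333
```

View pics/d5.png

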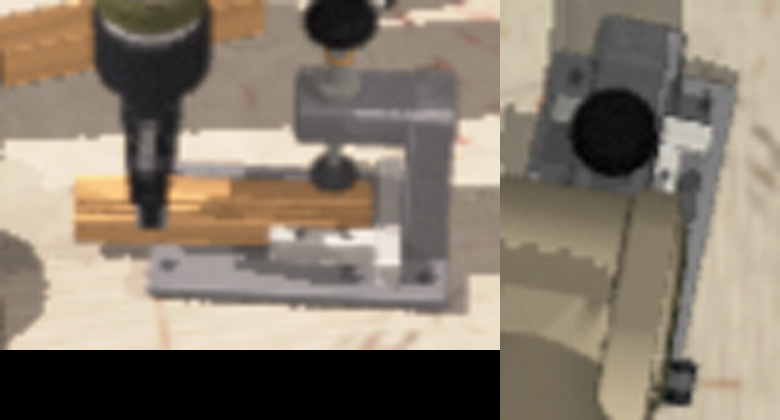

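```bash
P='from plan import *;st()'
python3 -m inch '[-0.15,0,0,0,0,0,0,0,0,0,0,0,0,0,0,0,0,0,0,0]'>/dev/null;python3 -c "$P"
python3 -m inch '[-0.2,0,0,0,0,0,0,0,0,0,0,0,0,0,0,0,0,0,0,0]'>/dev/null;python3 -c "$P"
python3 -m inch '[-0.2,0,0,0,0,0,0,0,0,0,0,0,0,0,0,0,0,0,0,0]'>/dev/null;python3 -c "$P"
```

```text
press xy mm [-97.5   1.   29.2] yaw 2.9342 F [-5.2  6.6  0.3] M [1.59 0.58 0.44] 0.0372 70.8 16.85
press xy mm [-96.1   1.   29.1] yaw 2.9344 F [-5.4  7.   1.6] M [1.61 0.89 0.4 ] 0.0368 71.0 17.2667
press xy mm [-96.1   1.1  29. ] yaw 2.9346 F [-10.7   7.1   6.6] M [1.77 1.84 0.45] 0.0367 71.7 17.6833
```

```bash
P='from plan import *;st()'
python3 -m inch '[0.1,0.15,-0.05,0,0,0,0,0,0,0,0,0,0,0,0,0,0,0,0,0]'>/dev/null;python3 -c "$P"
python3 -m inch '[0,0,0,0,0,0,0,0,0,0,0,0,0,0,0,0,0,0,0,0]' 1 >/dev/null;python3 -c "$P"
python3 -m inch '[0,0,-0.2,0,0,0,-0.3,0,0,0,-0.4,0,0,0,-0.6,0,0,0,-0.8,0]' >/dev/null;python3 -c "$P"
python3 -m inch '[0,0,-1,0,0,0,-1.5,0,0,0,-2,0,0,0,-2,0,0,0,-2,0]' >/dev/null;python3 -c "$P"
python3 - <<'E'
from plan import *
for n in("top","scene"): cv2.imwrite(f"pics/{n}6.png",eyes.read_camera(n)[:,:,::-1])
E
```

```text
press xy mm [-96.    1.5  29.1] yaw 2.9335 F [-6.1  3.4  0.2] M [0.89 1.19 0.34] 0.0368 70.7 18.1
press xy mm [-91.    0.4  31.1] yaw 2.9315 F [0.8 0.4 0.5] M [-0.   -0.04 -0.  ] 0.0853 0.0 18.5167
press xy mm [-91.9   0.5  54.3] yaw 2.9317 F [-0.5 -0.2  0.3] M [ 0.03 -0.02  0.01] 0.0854 0.0 18.9333
press xy mm [-91.7   0.6 140.6] yaw 2.9319 F [0.9 0.2 0.1] M [0.01 0.01 0.01] 0.0854 0.0 19.35
```

```bash
P='from plan import *;st()'
python3 -m inch '[0,0,-2.5,0,0,0,-3,0,0,0,-3,0,0,0,-2.5,0,0,0,-1.5,0]' -1 60 >/dev/null;python3 -c "$P"
python3 -m inch '[0,0,-0.8,0,0,0,-0.3,0,0,0,0,0,0,0,0,0,0,0,0,0]' >/dev/null;python3 -c "$P"
python3 - <<'E'
from plan import *
im=eyes.read_camera("scene");cv2.imwrite("pics/scene7.png",im[:,:,::-1])
a=cv2.resize(im[190:260,230:320],None,fx=8,fy=8,interpolation=2)[:,:,::-1].copy()
h=[.5545,-.017,-.21]
L=lambda q:((proj("scene",place(h,q))-[230,190]+.5)*8).astype(int)
for z,y in((.02,-.02),(.044,-.02),(.056,-.011)):
    cv2.polylines(a,[L([(-.15,y,z),(.05,y,z)])],False,(255,0,0),1)
cv2.polylines(a,[L([(-.1,.06,.02),(-.1,-.06,.02),(.1,-.06,.02),(.1,.06,.02)])],True,(0,255,0),1)
cv2.polylines(a,[L([(-.02,-.02,.02),(-.02,-.02,.042),(.05,-.02,.042)])],False,(0,0,255),1)
cv2.imwrite("pics/d7.png",a)
plan((.574,-.021,.26,pose()[3]),10,polar=False)
E
```

```text
press xy mm [-91.    0.6 266.7] yaw 2.9318 F [-0.2 -0.6 -0.3] M [-0.   -0.03  0.01] 0.026 0.0 19.8667
press xy mm [-92.4   0.5 273.4] yaw 2.9317 F [0.7 0.  0.5] M [ 0.02 -0.02 -0.01] 0.0002 0.0 20.2833
[-0.63, 0.0, 0.08, -0.0, -0.95, 0.01, 0.11, -0.0, -1.19, -0.0, 0.15, -0.0, -1.35, 0.0, 0.16, -0.0, -1.43, 0.01, 0.18, -0.0]
[-1.44, 0.0, 0.17, -0.0, -1.35, 0.01, 0.17, -0.0, -1.19, 0.0, 0.14, -0.0, -0.95, 0.0, 0.12, -0.0, -0.63, 0.01, 0.07, -0.0]
max [1.44 0.01 0.18 0.  ] end [ 0.574  -0.021   0.26    2.9318]
```

View pics/d7.png

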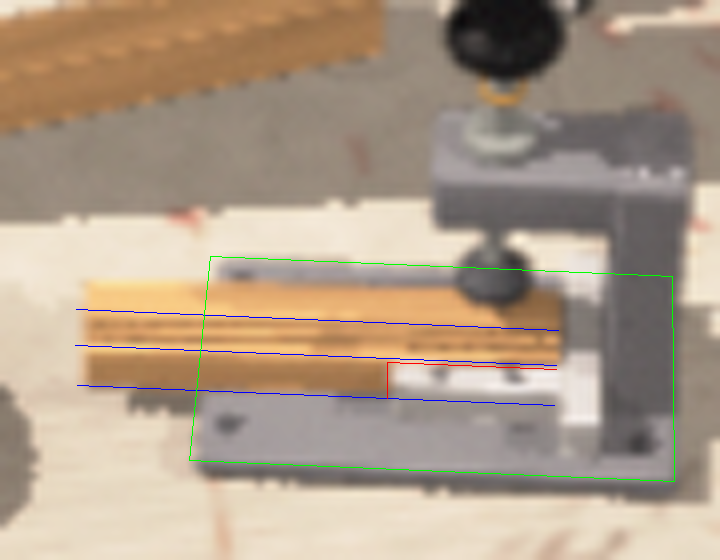

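```bash
P='from plan import *;st()'
python3 -m inch '[-0.6,0,0,0,-1,0,0.1,0,-1.2,0,0.1,0,-1.4,0,0.2,0,-1.4,0,0.2,0]' >/dev/null
python3 -m inch '[-1.4,0,0.2,0,-1.3,0,0.2,0,-1.2,0,0.1,0,-1,0,0.1,0,-0.6,0,0.1,0]' >/dev/null;python3 -c "$P"
python3 -m inch '[0,0,0.5,0,0,0,0.5,0,0,0,0.4,0,0,0,0,0,0,0,0,0]' >/dev/null;python3 -c "$P"
```

```text
press xy mm [ 21.2   0.5 260.9] yaw 2.9315 F [ 0.7 -0.5  0.5] M [ 0.01 -0.02  0.04] 0.0001 0.0 21.1667
press xy mm [ 18.6   0.7 247.7] yaw 2.9319 F [ 0.   0.1 -0.3] M [0.05 0.01 0.01] -0.0 0.0 21.5833
```

```bash
P='from plan import *;st()'
python3 -m inch '[0,0,0.4,0,0,0,0.4,0,0,0,0.4,0,0,0,0.2,0,0,0,0,0]' >/dev/null;python3 -c "$P"
python3 -m inch '[0,0,0.2,0,0,0,0.2,0,0,0,0.2,0,0,0,0,0,0,0,0,0]' >/dev/null;python3 -c "$P"
python3 -m inch '[0,0,0.2,0,0,0,0.2,0,0,0,0.1,0,0,0,0,0,0,0,0,0]' >/dev/null;python3 -c "$P"
```

```text
press xy mm [ 18.9   0.6 233.2] yaw 2.9318 F [-0.3  0.2 -0.2] M [0.02 0.02 0.05] -0.0001 0.0 22.0
press xy mm [ 19.3   0.6 227.7] yaw 2.9318 F [0.2 0.1 0.2] M [ 0.03 -0.02  0.01] -0.0 0.0 22.4167
press xy mm [ 19.3   0.6 222.8] yaw 2.9318 F [-0.9  0.7  0.4] M [-0.04 -0.04  0.02] 0.0002 0.0 22.8333
```

```bash
P='from plan import *;st()'
for i in 1; do
python3 -m inch '[0,0,0.1,0,0,0,0.1,0,0,0,0,0,0,0,0,0,0,0,0,0]' >/dev/null;python3 -c "$P"
python3 -m inch '[0,0,0.1,0,0,0,0.1,0,0,0,0,0,0,0,0,0,0,0,0,0]' >/dev/null;python3 -c "$P"
python3 -m inch '[0,0,0.1,0,0,0,0.1,0,0,0,0,0,0,0,0,0,0,0,0,0]' >/dev/null;python3 -c "$P"
python3 -m inch '[0,0,0.1,0,0,0,0.1,0,0,0,0,0,0,0,0,0,0,0,0,0]' >/dev/null;python3 -c "$P"
done
```

```text
press xy mm [ 19.4   0.6 220.9] yaw 2.9318 F [ 0.2 -0.1  0.8] M [-0.05  0.01  0.04] 0.0 0.0 23.25
press xy mm [ 19.3   0.6 218.9] yaw 2.9318 F [-0.4 -0.  -0.2] M [-0.02 -0.06  0.04] -0.0001 0.0 23.6667
press xy mm [ 19.3   0.6 216.8] yaw 2.9318 F [-0.2 -0.6 -0.1] M [-0.01  0.04  0.03] -0.0 0.0 24.0833
press xy mm [ 19.3   0.6 214.9] yaw 2.9318 F [ 0.6  0.3 -0.2] M [-0.04 -0.04  0.01] -0.0002 0.0 24.5
```

```bash
python3 - <<'E'
from plan import *
c,s=np.cos(.21),-np.sin(.21)
p=np.array([.5555,-.018])+[c*-.0924-s*.0005,s*-.0924+c*.0005]
im=cv2.imread("pics/scene7.png").sum(2)//3
print(p)
for z in(.2734,.2624,.25):print(z,proj("scene",np.r_[p,z]).round(1))
u=proj("scene",np.r_[p,.2734])[0].round().astype(int);print(im[u[1]-16:u[1]+14,u[0]-9:u[0]+10])
st()
im2=eyes.read_camera("scene");cv2.imwrite("pics/scene8.png",im2[:,:,::-1]);v=pose()
for z in(v[2],v[2]-.011):print("now",proj("scene",np.r_[v[:2],z]).round(1))
print("knobtop rest/ exp",proj("scene",place([.5545,-.017,-.21],[(.02,0,.22),(.02,-.016,.22),(.02,0,.2)])).round(1))
a=cv2.imread("pics/scene7.png").sum(2)//3;b=im2.sum(2)//3
print("before");print(a[174:206:1,283:302:1]);print("after");print(b[174:206,283:302])
E
```

```text
[0.46523417 0.00175071]
0.2734 [[256.2 176.4]]
0.2624 [[256.2 179.2]]
0.25 [[256.3 182.2]]
[[224 222 210 140  63  61  88 115 114  99  58  44  39  42 101 186 216 221
  221]
 [222 223 218 188  86  60  84 111 112  99  62  55  49  66 138 208 219 219
  221]
 [221 220 212 156  78  70  97 116 113 102  64  54  53 111 201 215 217 219
  221]
 [221 222 213 147  68  58  85  99 101  90  57  51  59 126 213 218 217 218
  220]
 [221 222 221 198  79  39  57  69  68  61  43  35  44 103 190 217 220 220
  220]
 [222 224 224 206  87  30  40  44  42  41  27  25  40 100 186 218 221 221
  221]
 [221 224 225 210 120  43  29  30  30  30  21  23  51 126 209 220 222 222
  221]
 [219 220 220 207 133  51  29  26  26  26  30  25  54 136 215 221 221 221
  222]
 [218 218 219 217 190 106  54  34  25  27  27  33  72 146 215 220 221 220
  220]
 [220 220 220 218 216 189 108  51  35  30  32  57 112 160 217 221 220 218
  219]
 [221 220 220 221 219 204 117  54  30  31  36  64 120 163 216 221 221 220
  219]
 [221 221 220 221 219 205 119  54  29  32  36  65 118 167 218 221 221 220
  219]
 [221 222 222 221 219 205 127  60  34
[... 6125 characters left out ...]
  31  33  36  37  32  31  25  28  42  86 128
  138]
 [139 138 137 125  98  63  42  28  22  23  27  21  23  30  51  93 126 139
  138]
 [141 141 139 136 132 121  94  66  49  37  33  39  52  80  93 124 134 137
  137]
 [141 141 138 137 137 136 131 128 127  95  84 101 107 128 130 132 133 138
  140]
 [140 139 139 138 138 138 139 141 137 124 112 111 120 138 137 135 133 137
  138]
 [136 136 138 137 139 136 136 136 137 138 131 122 127 135 137 135 132 136
  139]
 [137 135 133 139 134 129 139 143 137 115 113 123 137 138 141 140 134 137
  140]
 [137 139 153 155 153 151 156 149 139 118 114 117 128 140 153 159 158 149
  147]
 [137 143 149 147 150 160 161 151 140 120 113 116 120 122 126 152 146 117
  113]]
```

```bash
P='from plan import *;st()'
python3 -m inch '[0,0,0.1,0,0,0,0.1,0,0,0,0.1,0,0,0,0,0,0,0,0,0]' >/dev/null;python3 -c "$P"
python3 -m inch '[0,0,0.1,0,0,0,0.1,0,0,0,0.1,0,0,0,0,0,0,0,0,0]' >/dev/null;python3 -c "$P"
python3 -m inch '[0,0,0.1,0,0,0,0.1,0,0,0,0,0,0,0,0,0,0,0,0,0]' >/dev/null;python3 -c "$P"
```

```text
press xy mm [ 19.3   0.6 211.7] yaw 2.9318 F [0.1 0.2 0.2] M [ 0.    0.02 -0.05] -0.0001 0.0 24.9667
press xy mm [ 19.5   0.6 209.1] yaw 2.9318 F [-0.9  0.2  2.3] M [ 0.02  0.06 -0.01] 0.0004 1.2 25.3833
press xy mm [ 19.4   0.6 207. ] yaw 2.9318 F [0.2 0.4 3.1] M [ 0.02  0.02 -0.03] 0.0001 1.3 25.8
```

```bash
P='from plan import *;st()'
python3 -m inch '[0,0,0.1,0,0,0,0.1,0,0,0,0.1,0,0,0,0.1,0,0,0,0,0]' >/dev/null;python3 -c "$P"
python3 -m inch '[0,0,0.1,0,0,0,0.1,0,0,0,0.1,0,0,0,0.0,0,0,0,0,0]' >/dev/null;python3 -c "$P"
for k in 1;do
python3 -m inch '[0,0,0.1,0,0,0,0,0,0,0,0,0,0,0,0,0,0,0,0,0]' >/dev/null;python3 -c "$P"
python3 -m inch '[0,0,0.1,0,0,0,0,0,0,0,0,0,0,0,0,0,0,0,0,0]' >/dev/null;python3 -c "$P"
python3 -m inch '[0,0,0.1,0,0,0,0,0,0,0,0,0,0,0,0,0,0,0,0,0]' >/dev/null;python3 -c "$P"
python3 -m inch '[0,0,0.1,0,0,0,0,0,0,0,0,0,0,0,0,0,0,0,0,0]' >/dev/null;python3 -c "$P"
python3 -m inch '[0,0,0.1,0,0,0,0,0,0,0,0,0,0,0,0,0,0,0,0,0]' >/dev/null;python3 -c "$P"
done
```

```text
press xy mm [ 19.4   0.6 202.7] yaw 2.9318 F [-0.4  0.1  3.1] M [-0.01 -0.02 -0.03] 0.0001 1.6 26.2167
press xy mm [ 19.4   0.6 199.9] yaw 2.9318 F [-0.3 -0.8  3.9] M [ 0.   -0.06  0.05] -0.0002 1.9 26.6333
press xy mm [ 19.4   0.6 199. ] yaw 2.9318 F [0.4 0.2 3.9] M [ 0.03 -0.03  0.  ] 0.0001 1.9 27.05
press xy mm [ 19.4   0.6 197.9] yaw 2.9318 F [ 0.3 -0.2  2.9] M [-0.03 -0.14 -0.05] -0.0001 2.0 27.4667
press xy mm [ 19.4   0.6 196.9] yaw 2.9318 F [ 0.6 -0.1  4.9] M [-0.03 -0.15 -0.03] -0.0002 2.1 27.8833
press xy mm [ 19.4   0.6 196.2] yaw 2.9318 F [0.2 0.  6.7] M [ 0.02 -0.06 -0.01] 0.0004 2.9 28.3
press xy mm [ 19.4   0.6 195.6] yaw 2.9318 F [-0.7  0.9  7.9] M [0.   0.22 0.04] -0.0003 4.0 28.7167
```

```bash
P='from plan import *;st()'
python3 -m inch '[0,0,0.1,0,0,0,0.1,0,0,0,0.1,0,0,0,0.1,0,0,0,0,0]' >/dev/null;python3 -c "$P"
python3 -m inch '[0,0,0.1,0,0,0,0,0,0,0,0,0,0,0,0,0,0,0,0,0]' >/dev/null;python3 -c "$P"
python3 -c "
from h import *
im=eyes.read_camera('scene');cv2.imwrite('pics/scene9.png',im[:,:,::-1]);a=cv2.imread('pics/scene8.png').sum(2)//3;b=im.sum(2)//3
print(a[196:210,289:300]);print(b[196:210,289:300])"
```

```text
press xy mm [ 19.4   0.6 191.9] yaw 2.9318 F [-1.3  0.3 10. ] M [-0.03  0.27 -0.01] -0.0001 5.2 29.1333
press xy mm [ 19.5   0.6 191.2] yaw 2.9318 F [-1.5 -0.2 12.4] M [ 0.03  0.35 -0.03] 0.0 5.4 29.55
[[ 56  47  41  37  35  36  33  34  28  28  57]
 [ 31  31  33  36  37  32  31  25  28  42  86]
 [ 42  28  22  23  27  21  23  30  51  93 126]
 [ 94  66  49  37  33  39  52  80  93 124 134]
 [131 128 127  95  84 101 107 128 130 132 133]
 [139 141 137 124 112 111 120 138 137 135 133]
 [136 136 137 138 131 122 127 135 137 135 132]
 [139 143 137 115 113 123 137 138 141 140 134]
 [156 149 139 118 114 117 128 140 153 159 158]
 [161 151 140 120 113 116 120 122 126 152 146]
 [163 150 143 127 122 126 127 120 111 113 112]
 [177 180 174 166 165 175 168 144 104 101 102]
 [161 176 180 176 175 169 149 118 103 104 110]
 [145 141 137 130 125 124 116 106 110 123 146]]
[[ 75  68  40  38  39  60  91  50  28  31  68]
 [ 59  68  65  64  62  64  67  34  24  26  49]
 [ 50  42  40  37  34  36  34  29  26  27  36]
 [ 62  52  36  34  35  33  33  33  30  23  39]
 [ 56  48  37  38  35  35  36  31  33  31  58]
 [ 41  37  38  38  36  33  32  31  24  33  76]
 [ 28  26  25  26  27  27  21  23  36  64 106]
 [ 61  41  29  24  24  27  38  61  94 124 126]
 [142  98  65  49  53  65  85 121 129 113 110]
 [156 130 127 105 104 104 108 119 109 103 102]
 [163 154 147 135 120 112 115 118 107 102 100]
 [173 164 147 125 123 125 124 122 103 102 102]
 [158 173 173 170 168 161 140 112 101 103 103]
 [142 143 137 129 127 124 116 105 109 110 103]]
```

```bash
P='from plan import *;st()'
python3 -m inch '[0,0,0.05,0,0,0,0,0,0,0,0,0,0,0,0,0,0,0,0,0]' >/dev/null;python3 -c "$P"
for i in 1; do python3 -m inch '[0,0,0,0,0,0,0,0,0,0,0,0,0,0,0,0,0,0,0,0]' >/dev/null;python3 -m inch '[0,0,0,0,0,0,0,0,0,0,0,0,0,0,0,0,0,0,0,0]' >/dev/null; python3 -m inch '[0,0,0,0,0,0,0,0,0,0,0,0,0,0,0,0,0,0,0,0]' >/dev/null; done;python3 -c "$P"
python3 -c "
from workcell import env
print(env.hand_in())"
```

```text
press xy mm [ 19.5   0.6 190.7] yaw 2.9319 F [-2.3  0.1 10.9] M [0.   0.37 0.  ] 0.0002 5.6 30.0167
press xy mm [ 19.5   0.6 190.7] yaw 2.9318 F [-1.3 -0.2 11.3] M [0.06 0.38 0.04] -0.0003 5.6 31.2667
the job is handed in; nothing more can be done
None
```

The moulding lies home against the stop and fence and is released. The knob is held about 20 mm down, estimated from where the spring force stepped up and from the picture, with the foot bearing on the moulding. I handed the job in at about 31 s, and no verdict came back.

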